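Index a carved print roller by three ratchet strokes

ROBOT

A 6-joint arm with a two-finger parallel gripper is mounted at the origin on the work surface. World frame = base frame: x ahead of the robot, y to its left, z up, the work surface at z = 0. Lengths are in m, angles in rad, forces in N, time in s.
With the tool pointing down it reaches from about 0.275 to 1 m from the base axis. Payload 8.4 kg.
Tool frame: the origin (TCP) lies on the centre line of the jaws, within the pads' length; the fingertips stand 17 mm ahead of it and the grasp point (between the pads) lies 2 mm behind it (bot.tcp_to_tips is the z of the fingertips in the tool frame, in m); z points along the fingers, y is the line along which they close (so a half turn about z gives the same grasp; the last joint's range is limited). The gripper opens to 85 mm and grips with 20 to 120 N. Pads are 22 mm wide; open, the fingers measure 114 mm over their backs; the gripper's body (76 mm by 85 mm) begins 54 mm behind the grasp point. The pads swing forward as they close: fully open they stand 13 mm farther back than shut.
Start: joints at [-1.21, 0.353, 1.633, -0, 1.155, -0.002], TCP at [0.222, -0.584, 0.248] pointing down, gripper open.
Joint ranges: [-2.63, 2.63], [-0.92, 2.1], [0.06, 2.66], [-1.3, 4.44], [0, 2.69], [-3.02, 3.02]. Speed limits (rad/s): [2.22, 2.22, 2.79, 3.14, 3.14, 3.14].

INTERFACE

Orientations are given as a unit quaternion [x, y, z, w].
In Python, from workcell import bot, hand, kinematics, get_obs, vision, hand_in gives the robot as it stands. The module is installed in compiled form; this text tells all that it offers. Calls block until the motion is done:
- bot.reach(position, orientation): joint-space move of the TCP to a pose.
- bot.servo_line(position, ori=None, velocity=0.15): straight line of the TCP; ori=None keeps the orientation; velocity is the mean speed in m/s.
- bot.goto_joints(angles): joint-space move.
- hand.move_gripper(opening, strength=None): finger opening in m; strength is the grip in N (None keeps the last); returns when the fingers have stopped.
- bot.dwell(seconds).
- kinematics.solve_ik(position, orientation): joint angles nearest the present ones, or None.
- get_obs(): the state.
- vision.read_camera(name): name is "side" or "top" or "wrist"; returns a dict with "frame" (400x640x3 uint8, red, green, blue), "intrinsics" (3x3 intrinsics, pixels), "dist" ([k1, k2, p1, p2, k3] as OpenCV has them; the pictures are not rectified), "view" (4x4, takes a point from world to camera coordinates). Camera axes: x right, y down, z forward; pixel columns grow to the right and rows downward; lengths in m; the calibration is good to about 2 mm. A picture is of the moment at which its call begins. There is no depth.
A pose or a line that the arm cannot do raises bot.IKError and nothing moves.
- hand_in(): hands the job in; it is judged then, once.
The state is a dict: "time_s": time; "joint_pos": joint angles; "joint_vel": joint speeds; "joint_efforts": joint torques, N m; "position": TCP position; "orientation": TCP orientation; "wrist_force": force on the tool from outside, world axes, zero at the start; "ft_torque": the same for the moment, N m; "gripper_width": finger opening in m; "grip_force": force on a finger pad.
Only numpy, scipy, OpenCV 4.12 (cv2) and the standard library are available. Lean on these libraries where they do the work, as an engineer would, in place of code of your own. Each camera call takes 0.05 s, during which the arm holds its last target. There are 200 camera calls.

TASK

Two ratchet indexing heads stand on the cutting mat. On the one that holds the long, slim wooden roller, press the hand lever all the way down three times, letting it spring fully back up after each press, so that the roller moves on by three divisions and no more. Turn that roller by its lever only, and leave the other head's lever (short, thick roller) alone.

Things in the scene. Friction and masses are not known exactly. Their poses are not given: they have to be found in the camera images.
- long_head_pad (a point): Top centre of the black thumb pad (40 x 44 x 8 mm) at the lever's end, on the head with the LONG SLIM wooden roller (110 mm long, 60 across; grey base 110 x 205). Pad top rests about 172 mm over the bench, 125 mm from the level axle, on the robot's side. x: along lever, pad to axle; y: along axle to roller; z: out of pad. Pressed from above it sinks 98 mm to a stop, 3 to 8 N, then springs back.
- long_head_lever (a joint): Angle of that lever about the axle: 0 = rest, sloping up 23 degrees to its pad; 0.80 rad = at the stop, sloping down 23 degrees. One stroke = down to 0.7 or more (pad sunk 86 mm or more) and back under 0.1. The pad shifts sideways under 10 mm. The pin wheel beside the lever reaches 52 mm from the axle; nothing else over 30 mm tall is within 50 mm of the pad.
- long_head_roller (a joint): Angle of the long roller and its 12-pin ratchet wheel; starts between -0.08 and 0. Each full lever stroke drives it on to the next division, 0.524 rad (30 degrees) apart: 0.52, 1.05, 1.57 after one, two, three strokes. It turns only while the lever goes down (last 30 of its 46 degrees) and stays put as the lever returns.
- short_head_pad (a point): The same point on the lever of the other, otherwise equal head, which holds a SHORT THICK wooden roller (40 mm long, 80 mm across) and has its second post close by; to be left alone.

How it is judged:
By the outcome, as a careful person would: the job done as asked, in the order asked, and still so for the second after the job is handed in, with the robot touching nothing.
It also fails if it takes over 48 s, if anything falls off the work surface, if the arm or the gripper's body presses on something with over 40 N, if the wrist force passes 120 N, or if a joint passes its speed limit or range.

## Working session

There is one attempt and no reset: what is moved stays moved. The work goes in short steps, each a Python script; the robot and the scene stay as the last script left them, time stands still between calls to the robot, and variables do not carry over. Pictures are saved under pics/ and viewed, at most 10 in all, crops included, and the job is handed in when it is done.

```bash
mkdir -p pics; python3 - <<'E'
from workcell import vision,get_obs
import cv2,pickle
d={}
for n in("top","side"):
    c=vision.read_camera(n);d[n]=c;cv2.imwrite(f"pics/{n}1.png",c["frame"][:,:,::-1])
    print(n,c["view"].round(3).tolist(),c["intrinsics"].round(1).tolist(),c["dist"])
pickle.dump(d,open("cams.pkl","wb"))
print(get_obs()["time_s"],get_obs()["orientation"])
E
```

```text
top [[0.074, -0.997, -0.003, -0.116], [-0.964, -0.071, -0.258, 0.64], [0.257, 0.022, -0.966, 0.805], [0.0, 0.0, 0.0, 1.0]] [[423.9, 0.0, 320.6], [0.0, 423.9, 192.6], [0.0, 0.0, 1.0]] [0.01659921 0.         0.         0.         0.        ]
side [[0.851, -0.524, 0.001, -0.56], [-0.297, -0.484, -0.823, 0.304], [0.432, 0.7, -0.568, 0.589], [0.0, 0.0, 0.0, 1.0]] [[382.3, 0.0, 320.5], [0.0, 382.3, 200.5], [0.0, 0.0, 1.0]] [-0.05420715  0.          0.          0.          0.        ]
0.1 [ 9.83588344e-01  1.80426086e-01 -1.06100062e-04 -6.21048695e-04]
```

View pics/top1.png

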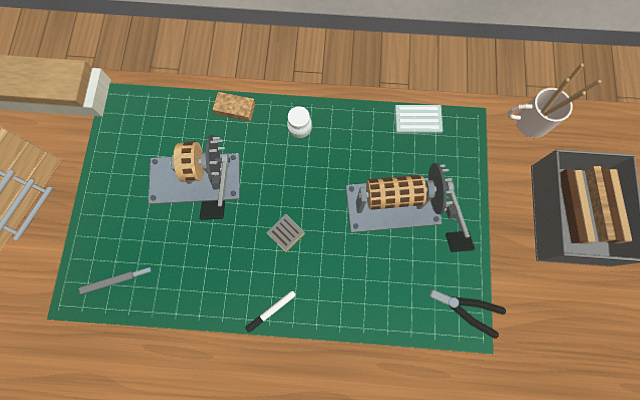

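View pics/side1.png

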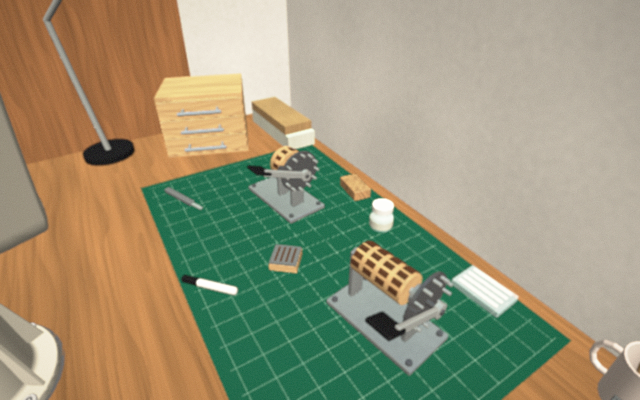

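The long roller's head is the one on the right in the top view. Its pad is near (460,241) in top and near (384,326) in side. I'll enlarge both to read them more closely.

```bash
python3 - <<'E'
import cv2,pickle,numpy as np
d=pickle.load(open("cams.pkl","rb"))
a=d["top"]["frame"][155:265,340:490,::-1];b=d["side"]["frame"][265:375,320:470,::-1]
f=lambda i:cv2.resize(i,None,fx=5,fy=5,interpolation=cv2.INTER_CUBIC)[:, :750]
cv2.imwrite("pics/ct.png",f(a));cv2.imwrite("pics/cs.png",f(b))
E
```

```text
(no output)
```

View pics/ct.png

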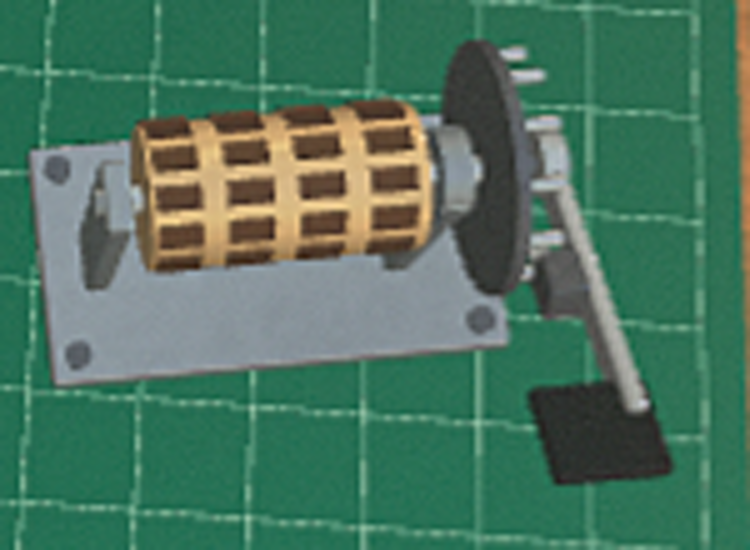

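View pics/cs.png

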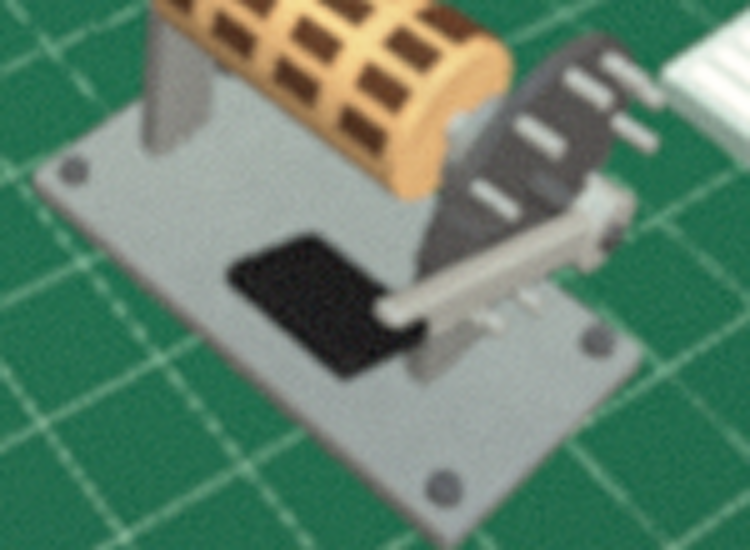

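```bash
cat > h.py <<'E'
import cv2,pickle,numpy as np
d=pickle.load(open("cams.pkl","rb"))
def tri(t,s):
    P=[];u=[]
    for n,p in(("top",t),("side",s)):
        c=d[n];P.append(c["view"][:3])
        u.append(cv2.undistortPoints(np.array([[p]],float),c["intrinsics"],c["dist"])[0,0])
    X=cv2.triangulatePoints(P[0],P[1],u[0],u[1]);X=(X[:3]/X[3])[:,0]
    r=[cv2.projectPoints(X,cv2.Rodrigues(d[n]["view"][:3,:3])[0],d[n]["view"][:3,3],d[n]["intrinsics"],d[n]["dist"])[0].ravel() for n in("top","side")]
    return X,np.linalg.norm(r[0]-t),np.linalg.norm(r[1]-s)
E
python3 - <<'E'
from h import *
ct=lambda x,y:((x+.5)/5-.5+340,(y+.5)/5-.5+155)
cs=lambda x,y:((x+.5)/5-.5+320,(y+.5)/5-.5+265)
# far-left, far-right(under lever), near-right, near-left (top view)
for n,t,s in [("NL",(557,484),(228,270)),("FL",(528,392),(312,235)),("NR",(672,468),(347,378)),("C",(600,432),(329,303)),
 ("leverend",(640,405),(388,312)),("base NL",(55,385),(35,180)),("base NR",(508,345),(450,548)),("screwNR",(481,320),(444,488)),("screwNL",(78,355),(74,171))]:
    X,a,b=tri(ct(*t),cs(*s));print(n,X.round(4),round(a,2),round(b,2))
E
```

```text
NL [ 0.532  -0.3141  0.173 ] 0.67 0.92
FL [ 0.5674 -0.3079  0.1577] 0.52 0.69
NR [ 0.54   -0.3556  0.1705] 0.09 0.13
C [ 0.553  -0.3321  0.1648] 0.42 0.58
leverend [ 0.5626 -0.345   0.1691] 0.01 0.01
base NL [ 0.5839 -0.1406  0.0048] 0.48 0.55
base NR [ 0.6169 -0.342   0.0039] 0.35 0.48
screwNR [ 0.6256 -0.3278  0.012 ] 0.33 0.44
screwNL [ 0.5966 -0.1495  0.0113] 0.27 0.31
```

Checks: the pad's near edge measures 42 mm at z≈0.172 and the base edge 204 mm, so both match the given sizes. The lever heading is about 9°. I'll go above the pad with the fingers shut and make the first stroke, stopping on force.

```bash
cat >> h.py <<'E'
from workcell import bot,hand,kinematics,get_obs,vision
from scipy.spatial.transform import Rotation as R
ax=np.array([-.162,.987,0]);ax/=np.linalg.norm(ax); L=np.array([ax[1],-ax[0],0])
Q=R.from_matrix(np.c_[np.cross(-ax,[0,0,-1.]),-ax,[0,0,-1.]]).as_quat()
pad=np.array([.554,-.332,.172]); axle=pad+L*.115; axle[2]-=.049
def tcp(sink,back=.004):
    "TCP with tips on pad centre sunk by `sink` (back: m outward)"
    h=.049-sink; c=np.sqrt(.125**2-min(abs(h),.049)**2)
    p=axle-L*(c+back)+ax*.003; p[2]=axle[2]+h+bot.tcp_to_tips
    return p
E
python3 - <<'E'
from h import *
hand.move_gripper(0.0)
bot.reach(tcp(-.06),Q); bot.servo_line(tcp(-.012),velocity=.12)
o=get_obs();print(o["time_s"],o["position"],o["wrist_force"],bot.tcp_to_tips,o["gripper_width"])
for n in("side","wrist"):
    cv2.imwrite(f"pics/{n}2.png",vision.read_camera(n)["frame"][:,:,::-1])
E
```

```text
2.95 [ 0.54946977 -0.33014349  0.20113824] [-0.13482252 -1.0146038   0.81692851] 0.017 -1.803101550136116e-05
```

View pics/side2.png

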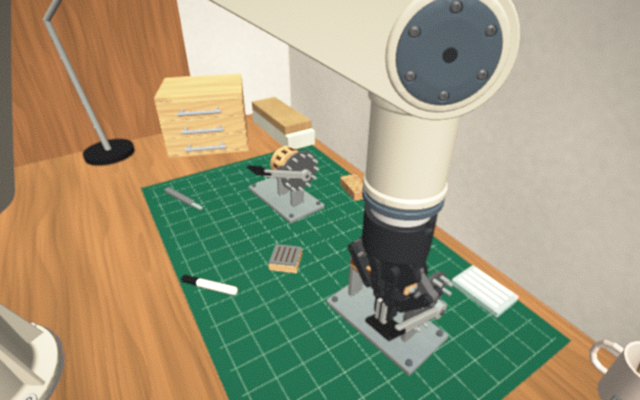

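View pics/wrist2.png

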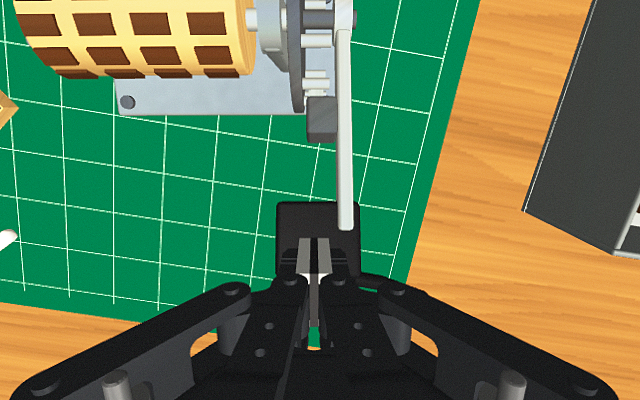

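The wrist view shows the shut tips (columns 298–330, rows 240–275) over the pad (columns 277–360) and left of the lever bar. They sit slightly toward the near edge, so I'll shift 6 mm inward and press.

```bash
python3 - <<'E'
from h import *
B=-.002
def st(s):
    o=get_obs();print(round(o["time_s"],2),s,o["position"][2].round(4),o["wrist_force"].round(1))
    return o["wrist_force"][2]
bot.servo_line(tcp(-.012,B),velocity=.1);f0=st(-12)
for s in(.01,.03,.05,.07,.08): bot.servo_line(tcp(s,B),velocity=.08);f=st(s)
while f-f0<16 and s<.106:
    s+=.003;bot.servo_line(tcp(s,B),velocity=.06);f=st(s)
cv2.imwrite("pics/side3.png",vision.read_camera("side")["frame"][:,:,::-1][200:400,250:500].repeat(3,0).repeat(3,1))
E
```

```text
3.3 -12 0.2016 [ 0.7 -0.1  0.9]
3.73 0.01 0.1784 [-0.4 -0.   2.8]
4.13 0.03 0.1592 [1.3 0.3 3.7]
4.53 0.05 0.1395 [-0.4 -1.3  4.4]
4.93 0.07 0.1195 [-0.5 -1.2  5.2]
5.21 0.08 0.1095 [-0.7 -1.4  4.9]
5.46 0.083 0.1068 [-1.7 -1.1  7. ]
5.71 0.08600000000000001 0.1038 [-2.2 -0.9  6.6]
5.96 0.08900000000000001 0.1008 [-2.1 -2.3  5.7]
6.21 0.09200000000000001 0.0978 [-2.5 -1.7  6.8]
6.46 0.09500000000000001 0.0953 [-4.5 -1.1 10.9]
6.71 0.09800000000000002 0.0942 [-14.2   1.   30.4]
```

View pics/side3.png

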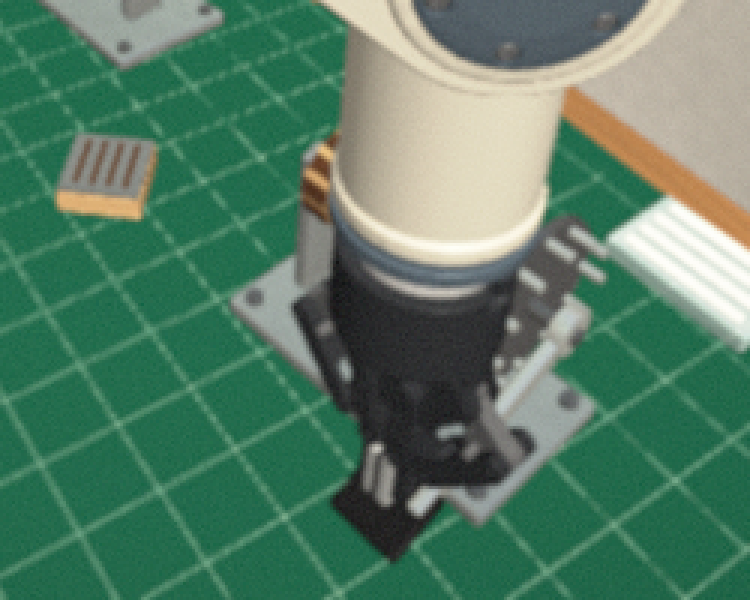

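The stop was met at a command of about 0.095 (tip z 0.078, expected 0.074–0.079), with the pad level under the tips. Next I'll release and check that the lever returned.

```bash
python3 - <<'E'
from h import *
for s in(.05,-.03): bot.servo_line(tcp(s,-.002),velocity=.1)
bot.dwell(.4);o=get_obs();print(o["time_s"],o["wrist_force"])
a=cv2.imread("pics/side2.png")[200:400,300:500]
b=vision.read_camera("side")["frame"][:,:,::-1][200:400,300:500]
cv2.imwrite("pics/cmp4.png",cv2.resize(np.hstack([a,b]),None,fx=2,fy=2))
E
```

```text
8.7583 [-0.71935268 -0.34579949 -0.23366633]
```

View pics/cmp4.png

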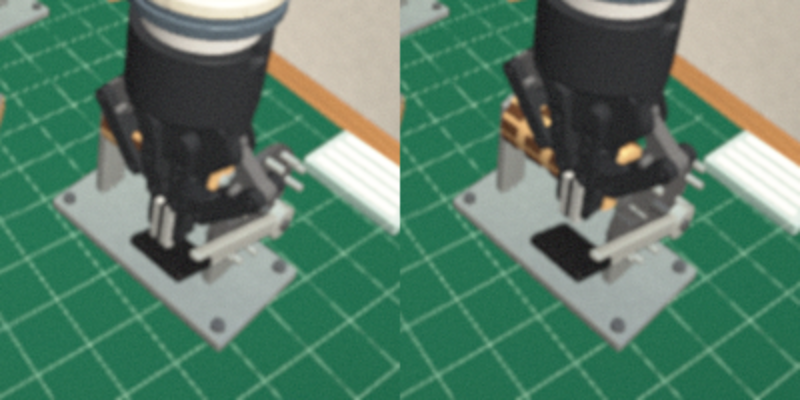

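The lever is back at rest, with the pad at the same place on the base as before. Now strokes two and three, then retreat and compare.

```bash
python3 - <<'E'
from h import *
B=-.002
for k in range(2):
    for s in(-.008,.04,.08,.09,.0945): bot.servo_line(tcp(s,B),velocity=.08)
    s=.0945;f=get_obs()["wrist_force"][2]
    while f<14 and s<.1:
        s+=.0015;bot.servo_line(tcp(s,B),velocity=.06);f=get_obs()["wrist_force"][2]
    o=get_obs();print(o["time_s"],s,o["position"][2],o["wrist_force"].round(1))
    for s in(.05,-.03): bot.servo_line(tcp(s,B),velocity=.1)
    bot.dwell(.5);print(get_obs()["wrist_force"].round(1))
bot.servo_line(tcp(-.09,B),velocity=.15)
bot.goto_joints([-1.21,.353,1.633,0,1.155,-.002])
c=vision.read_camera("top");print(get_obs()["time_s"])
f=lambda i:cv2.resize(i[150:260,340:490],None,fx=2.6,fy=2.6,interpolation=cv2.INTER_CUBIC)
g=lambda i:cv2.resize(i[230:375,320:470],None,fx=2.6,fy=2.6,interpolation=cv2.INTER_CUBIC)[:286]
s=vision.read_camera("side")["frame"]
T=np.hstack([f(d["top"]["frame"]),f(c["frame"])]);S=np.hstack([g(d["side"]["frame"]),g(s)])
cv2.imwrite("pics/fin.png",np.vstack([T,S])[:,:,::-1])
E
```

```text
11.425 0.096 0.09482590403932482 [-7.9  1.1 20.8]
[ 0.2 -0.2 -0.9]
16.1167 0.096 0.09483803316932085 [-8.   0.7 20. ]
[0.3 0.2 0.3]
20.35
```

View pics/fin.png

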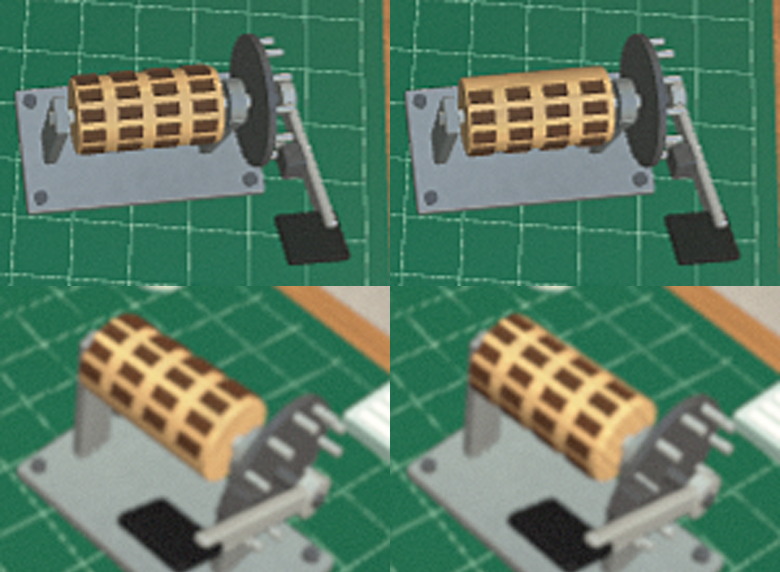

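In the final picture the lever is at rest and the base hasn't moved. The pins sit almost exactly where they started, as whole divisions require, and the roller's squares have shifted. All three strokes reached the stop.

```bash
python3 -c "
from workcell import hand_in
print(hand_in())"
```

```text
the job is handed in; nothing more can be done
None
```

I pressed the long-roller head's lever down to its stop three times, letting it spring fully back each time, never touched the other head, and handed the job in at about 20 s; the final pictures fit whole-division steps, but I did not measure the roller's angle directly.

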